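# Close the tea-bag box and tuck its flap

### The job

Close the tea-bag box with a fingertip: fold its hinged wooden flap over onto the box, press it down flat and push it along as far as it will slide, so that its free edge is tucked well beneath the steel lip and it stays shut when you let go. Only press and push - do not pinch or pick up anything - and leave the box standing where it is and the other things undisturbed.

Things in the scene. Friction and masses are not known exactly. Their poses are not given: they have to be found in the camera images.
- tea_box: white plastic box of tea bags, 150 (its x) x 110 (its y) mm, side walls 70 mm high, loose on the table, about 1.1 kg. Origin: centre of its underside; z up. A wooden flap is hinged near its -x end and folds over towards +x, where a steel retaining lip stands along the other end
- flap_hinge (a point): middle of the flap's hinge axis, which runs along the box's y, 74 mm above the table; at box x = -55 mm when flap_slide is 0, and moves with flap_slide. The pin runs in two slotted steel rails at the sides: box x = -70 to -20 mm, |y| = 50 to 55 mm, top 83 mm above the table
- flap (a joint): angle of the wooden flap (rad): 0 = lying flat over the opening, pointing to the box's +x; 1.57 = upright; stop at 2.1; starts near upright. The hinge is weakly sprung open (under 0.06 N m to turn it): it stays where it starts, but a flap pressed flat and let go rises again to about 0.5 rad unless its edge is beneath the lip
- flap_slide (a joint): how far the hinge pin, and so the whole flap, has been pushed along the rails towards the lip, to the box's +x (m): 0 = back, 0.026 = fully forward; friction about 2.5 N, stays where it is left. At 0 the flat flap's edge is 10 mm short of the lip; it is tucked well from about 0.017. If already forward when the flap comes down, the flap lands on top of the lip
- flap_edge (a point): middle of the flap's free edge, at mid-thickness. The flap is a panel 96 mm wide, 95 mm from hinge axis to free edge, 4 mm thick (hinge axis at mid-thickness), 35 g
- flap_rib (a point): middle of the foot of the flap's thumb rib, on the outer face (the upper one when flat), 65 mm from the hinge axis. The rib runs across the flap, parallel to the hinge: 6 mm thick, 8 mm high, 70 mm long; a fingertip on the flap behind it can push it along
- lip_edge (a point): middle of the lip's inner lower edge, fixed on the box at x = +50 mm, 84 mm above the table. The lip is a level steel plate 110 mm wide (y) and 4 mm thick that overhangs the opening from here to the end wall (inner face x = +71 mm), open towards -x; its underside is 8 mm above the top of the flat flap
- mug: white enamel mug, 80 mm tall, 80 mm across, standing near one long side of the tea box; origin: centre of its underside. Leave it alone
- sugar_jar: glass jar with steel cap, 85 mm tall, 60 mm across, near the other long side of the tea box; origin: centre of its underside. Leave it alone
- spoon: wooden spoon 210 mm long lying on the table; origin under its middle. Leave it alone
- cup: ceramic cup 70 mm tall, 76 mm across, on the table; origin: centre of its underside. Leave it alone
- tea_tin: plain steel tin 110 mm tall, 72 mm across, on the table; origin: centre of its underside. Leave it alone
- flask: steel flask with black screw-top lid, 233 mm tall, 72 mm across, in the upper basket (floor 116 mm above the table); origin: centre of its underside. Leave it alone
- glass_bowl: small glass bowl turned upside down, 50 mm tall, 110 mm across, in the upper basket; origin: centre of its underside. Leave it alone

How it is judged (in metres and radians):
At the end, for the whole second after the job is handed in: The flap lies shut (under 0.14 rad) with its free edge at least 6 mm beneath the lip and staying there by itself; the tea box stands on the table within 25 mm of where it was, and the other things within 30 mm of where they were (x of flap_edge in the frame of tea_box above 0.056 m and z of flap_edge in the frame of tea_box below 0.087 m and value of joint flap below 0.14 rad and velocity of joint flap below 0.05 rad/s and linear speed of tea_box below 0.02 m/s and angle between tea_box's own z axis and vertical below 0.05 rad and height (world z) of tea_box below 0.005 m and distance of tea_box from where it was at the start of the episode below 0.025 m and distance of each of mug, sugar_jar, spoon, cup, tea_tin, flask, glass_bowl from where it was at the start of the episode below 0.03 m); the robot touches nothing.
It fails at once if the tea box is lifted, tipped or pushed away (over 25 mm) (height (world z) of tea_box above 0.015 m or angle between tea_box's own z axis and vertical above 0.15 rad or distance of tea_box from where it was at the start of the episode above 0.025 m).
It fails at once if one of the other things is picked up, knocked over or shifted by more than 30 mm (distance of any of mug, sugar_jar, spoon, cup, tea_tin, flask, glass_bowl from where it was at the start of the episode above 0.03 m or angle between any of mug, sugar_jar, cup, tea_tin, flask, glass_bowl's own z axis and vertical above 0.4 rad).
It also fails if it takes over 40 s, if anything falls off the work surface, if the arm or the gripper's body presses on something with over 40 N, if the wrist force passes 120 N, or if a joint passes its speed limit or range.

### The arm

A 6-joint arm with a two-finger parallel gripper is mounted at the origin on the work surface. World frame = base frame: x ahead of the robot, y to its left, z up, the work surface at z = 0. Lengths are in m, angles in degrees, forces in N, time in s.
With the tool pointing down it reaches from about 0.25 to 0.725 m from the base axis. Payload 9.7 kg.
Tool frame: the origin (TCP) lies midway between the tips of the shut fingers; the grasp point (between the pads) lies 19 mm behind it; z points along the fingers, y is the line along which they close (so a half turn about z gives the same grasp; the last joint's range is limited). The gripper opens to 85 mm and grips with 20 to 120 N. Pads are 22 mm wide; open, the fingers measure 114 mm over their backs; the gripper's body (76 mm by 85 mm) begins 54 mm behind the grasp point. The pads swing forward as they close: fully open they stand 13 mm farther back than shut.
Start: joints at [-71.104, 4.979, 10.078, 95.1, 0, 90], TCP at [0.178, -0.52, 0.231] pointing down, gripper open.
Joint ranges: [-179.16, 179.16], [-48.56, 103.87], [-65.8, 70.77], [-126.05, 130.52], [-82.76, 87.17], [-180, 180]. Speed limits (degrees/s): [127.2, 127.2, 147.25, 180, 180, 180].

### API

Orientations are given as [roll, pitch, yaw] about the fixed x, y, z axes, in that order (R = Rz(yaw) Ry(pitch) Rx(roll)).
In Python, from workcell import bot gives the robot as it stands.
- The arm moves only by the shell command python3 -m crank 'ROWS' [FORCE]. ROWS is JSON, a list of rows, each an object with "gripper": the finger opening in mm, from 0 to 85.4; "travel": the shift along the tool's x, y, z in mm, a list of three; "twist": the turn, a rotation vector about the tool's x, y, z in rad, a list of three. In form: [{"gripper": gripper, "travel": [tx, ty, tz], "twist": [rx, ry, rz]}, ...]. A call has 1 to 12 rows; each row shifts and turns the commanded pose from where the row before left it, along the tool's axes as they then stand; what a row does not reach is not made up. A row lasts 1/8 s, in which the tool goes at most 62.5 mm and 10.7 degrees, less where a joint would pass 70% of its speed; a pose out of reach is approached as far as the arm can. A call is refused whole if a number of a shift passes 62.5 or a number of a turn 0.188, either way. A call with a gripper value outside its range is refused whole. The fingers move at their own pace and stop on an object; FORCE is the grip in N (left out, the last holds). Time passes only in rows, so rows that do not move let the fingers close. It gives the time, the measured TCP pose, the force, the opening and the grip force at its end, in the units of the state.
- bot.get_obs(): the state, without advancing time (a new reading comes with each control period).
- bot.camera(name): name is "scene" or "top" or "wrist"; returns the picture (420x560x3 uint8, red, green, blue); there is no depth.
- bot.calibration(name): a dict with "vfov" (degrees; the focal length in pixels is half the picture's height over the tangent of half this angle, whatever the lens; pixels are square), "cx", "cy" (the principal point, pixels), "camera_from_world" (4x4, takes a point from world to camera coordinates). Camera axes: x right, y down, z forward; pixel columns grow to the right and rows downward; lengths in m; the calibration is good to about 2 mm. A picture is of the moment at which its call begins: read the wrist's pose just before it. calibration takes no time and is no camera call; for the wrist camera it gives the pose at the moment of the call.
- bot.job_done(): hands the job in; it is judged then, once.
The state is a dict: "time": time; "q": joint angles; "qd": joint speeds; "joint_efforts": joint torques, N m; "ee_pos": TCP position; "tcp_rot": TCP orientation; "wrist_force": force on the tool from outside, world axes, zero at the start; "torque": the same for the moment, N m; "opening": finger opening in m; "grasp_force": force on a finger pad.
Only numpy, scipy, OpenCV 4.12 (cv2) and the standard library are available. Lean on these libraries where they do the work, as an engineer would, in place of code of your own. Each camera call takes 0.05 s, during which the arm holds its last target. There are 200 camera calls.

## Working session

There is one attempt and no reset: what is moved stays moved. The work goes in short steps, Python scripts to look and compute and a shell command to move; the robot and the scene stay as the last step left them, time stands still between calls to the robot, and variables do not carry over. Pictures are saved under pics/ and viewed, at most 10 in all, crops included, and the job is handed in when it is done.

```bash
mkdir -p pics; python3 - <<'E'
from workcell import bot
import cv2,numpy as np
for n in("scene","top"):
    im=bot.camera(n);cv2.imwrite(f"pics/{n}0.png",im[:,:,::-1])
    c=bot.calibration(n);print(n,c["vfov"],c["cx"],c["cy"],np.round(np.array(c["camera_from_world"]),3).tolist())
o=bot.get_obs();print(o["ee_pos"],o["tcp_rot"],o["time"],o["opening"])
E
```

```text
scene 49.62742798298792 278.59981792183413 208.85636401399418 [[-0.494, 0.87, -0.013, 0.304], [0.68, 0.376, -0.63, -0.29], [-0.543, -0.319, -0.777, 1.562], [0.0, 0.0, 0.0, 1.0]]
top 57.22011203642045 278.7595164153525 212.12265107455846 [[-0.007, -1.0, 0.011, -0.03], [-0.998, 0.007, -0.064, 0.588], [0.064, -0.012, -0.998, 1.067], [0.0, 0.0, 0.0, 1.0]]
[ 0.17804996 -0.5201907   0.23068017] [-1.79935157e+02 -1.47612077e-04  1.88952459e+01] 0.1 0.08494735132700397
```

View pics/scene0.png

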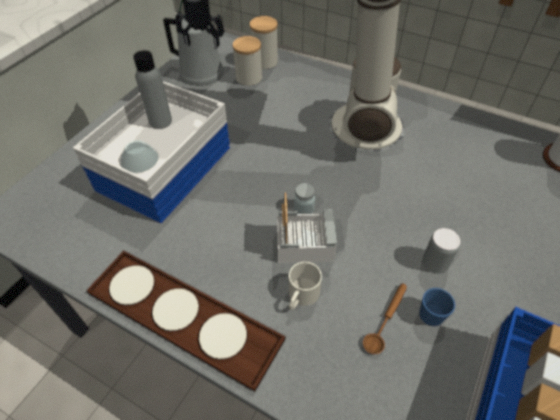

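View pics/top0.png

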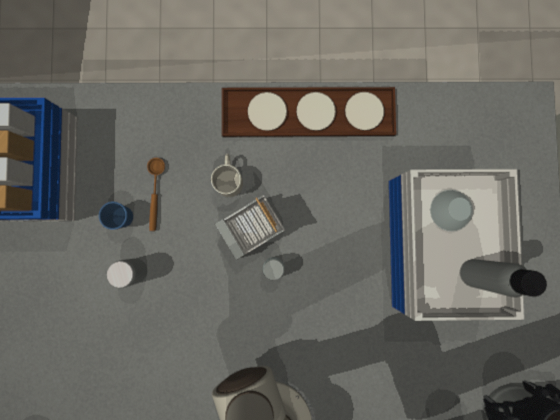

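The box is at (250,227) in the top view, with the flap upright at its right end (267,213), the lip at its left end (230,237), the mug at (227,178) and the jar at (273,268). I'll zoom in for corners.

```bash
python3 - <<'E'
import cv2,numpy as np
a=cv2.imread("pics/top0.png")[185:265,205:300];b=cv2.imread("pics/scene0.png")[180:275,265:350]
a=cv2.resize(a,None,fx=5,fy=5,interpolation=cv2.INTER_CUBIC)[:, :]
b=cv2.resize(b,None,fx=4,fy=4,interpolation=cv2.INTER_CUBIC)
cv2.imwrite("pics/a.png",a)
c=np.zeros((400,475+325,3),np.uint8);c[:400,:475]=a;c[:380,475:]=b[:, :325];cv2.imwrite("pics/crop.png",c)
E
```

```text
(no output)
```

View pics/crop.png

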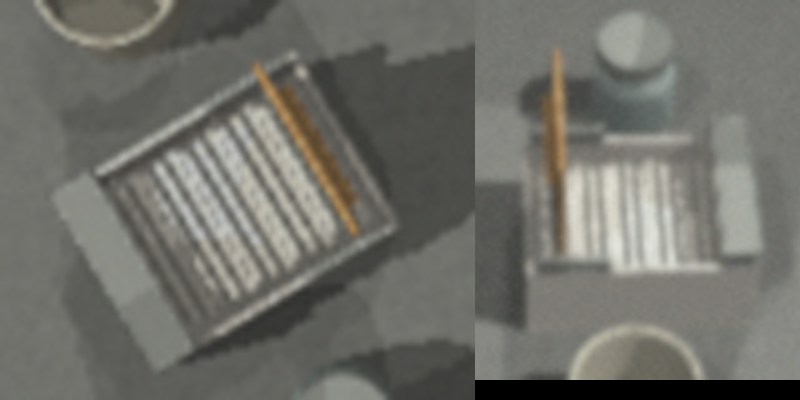

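The crop shows the lip plate with corners (53,195), (97,173), (195,345), (157,370). The far wall corners are (297,55) and (397,225), and the flap's free edge runs (257,65)–(355,233).

```bash
cat >h.py <<'E'
from workcell import bot
import numpy as np
def ray(n,uv,z):
    c=bot.calibration(n);T=np.array(c["camera_from_world"]);f=210/np.tan(np.radians(c["vfov"]/2))
    R=T[:3,:3];o=-R.T@T[:3,3];d=R.T@np.array([(uv[0]-c["cx"])/f,(uv[1]-c["cy"])/f,1])
    return o+d*(z-o[2])/d[2]
E
python3 - <<'E'
from h import *
k=lambda u,v:(205+u/5-.4,185+v/5-.4)
P={}
for n,uv,z in [("lo1",(53,195),.088),("li1",(97,173),.088),("li2",(195,345),.088),("lo2",(157,370),.088),("w1",(297,55),.07),("w2",(397,225),.07),("f1",(257,65),.168),("f2",(355,233),.168)]:
    P[n]=ray("top",k(*uv),z);print(n,P[n].round(4))
m=lambda a,b:(P[a]+P[b])/2
lo=m("lo1","lo2");w=m("w1","w2");c=(lo+w)[:2]/2;d=(lo-w)[:2];print(c,np.linalg.norm(d),np.degrees(np.arctan2(d[1],d[0])))
for a,b in(("lo1","lo2"),("li1","li2"),("w1","w2"),("f1","f2")):
    e=(P[a]-P[b])[:2];print(a,np.linalg.norm(e),np.degrees(np.arctan2(e[1],e[0]))+90)
u=d/np.linalg.norm(d);
for q in("li1","li2","f1","f2"):r=P[q][:2]-c;print(q,r@u,r@[-u[1],u[0]])
for n,uv,z in(("mug",(227,179),.08),("jar",(274,268),.085)):print(n,ray("top",uv,z))
E
```

```text
lo1 [0.5541 0.1343 0.088 ]
li1 [0.5655 0.1112 0.088 ]
li2 [0.4749 0.0598 0.088 ]
lo2 [0.4621 0.0797 0.088 ]
w1 [0.6292 0.0061 0.07  ]
w2 [ 0.5373 -0.047   0.07  ]
f1 [0.6139 0.023  0.168 ]
f2 [ 0.5317 -0.0242  0.168 ]
[0.54566473 0.04328181] 0.14800108374177848 120.5400565210515
lo1 0.10698968148596855 120.69956925528845
li1 0.10413635506910478 119.58767518886178
w1 0.10614693103081467 120.0305923425298
f1 0.09471957339929685 119.88109711501089
li1 0.04845363161899723 -0.05159983947746744
li2 0.0501845261874533 0.052522129631225226
f1 -0.05209948859299333 -0.04844807277755736
f2 -0.051010141727225795 0.04626523625739729
mug [0.67332835 0.10445494 0.08      ]
jar [ 0.43657217 -0.01955989  0.085     ]
```

```bash
python3 -m crank '[{"gripper":0,"travel":[23.5,-41,-4],"twist":[0,0,0]},{"gripper":0,"travel":[23.5,-41,-4],"twist":[0,0,0]},{"gripper":0,"travel":[23.5,-41,-4],"twist":[0,0,0]},{"gripper":0,"travel":[23.5,-41,-4],"twist":[0,0,0]},{"gripper":0,"travel":[23.5,-41,-4],"twist":[0,0,0]},{"gripper":0,"travel":[23.5,-41,-4],"twist":[0,0,0]},{"gripper":0,"travel":[23.5,-41,-4],"twist":[0,0,0]},{"gripper":0,"travel":[23.5,-41,-4],"twist":[0,0,0]},{"gripper":0,"travel":[0,0,0],"twist":[0,0,0]}]' 30
python3 -m crank '[{"gripper":0,"travel":[40,0,0],"twist":[0,0,0]},{"gripper":0,"travel":[40,0,0],"twist":[0,0,0]},{"gripper":0,"travel":[40,0,0],"twist":[0,0,0]},{"gripper":0,"travel":[40,0,0],"twist":[0,0,0]},{"gripper":0,"travel":[40,0,0],"twist":[0,0,0]},{"gripper":0,"travel":[40,0,0],"twist":[0,0,0]},{"gripper":0,"travel":[40,0,0],"twist":[0,0,0]},{"gripper":0,"travel":[40,0,0],"twist":[0,0,0]},{"gripper":0,"travel":[40,0,0],"twist":[0,0,0]},{"gripper":0,"travel":[0,0,0],"twist":[0,0,0]}]'
python3 -m crank '[{"gripper":0,"travel":[0,0,0],"twist":[0,0,-0.177]},{"gripper":0,"travel":[0,0,0],"twist":[0,0,-0.177]},{"gripper":0,"travel":[0,0,0],"twist":[0,0,-0.177]},{"gripper":0,"travel":[0,0,0],"twist":[0,0,-0.177]},{"gripper":0,"travel":[0,0,0],"twist":[0,0,-0.177]},{"gripper":0,"travel":[0,0,0],"twist":[0,0,-0.177]},{"gripper":0,"travel":[0,0,0],"twist":[0,0,-0.177]},{"gripper":0,"travel":[0,0,0],"twist":[0,0,-0.177]},{"gripper":0,"travel":[0,0,0],"twist":[0,0,-0.177]},{"gripper":0,"travel":[0,0,0],"twist":[0,0,-0.177]},{"gripper":0,"travel":[0,0,0],"twist":[0,0,0]}]'
cat >>h.py <<'E'
def box():
    o=bot.get_obs();a=np.radians(120.2);u=np.array([np.cos(a),np.sin(a)]);v=np.array([-u[1],u[0]])
    r=np.array(o["ee_pos"]);d=r[:2]-[.5457,.0433];F=np.array(o["wrist_force"])
    print("box xyz mm",(d@u*1e3).round(1),(d@v*1e3).round(1),(r[2]*1e3).round(1),"rot",np.round(o["tcp_rot"],1),"F u,v,z",(F[:2]@u).round(1),(F[:2]@v).round(1),F[2].round(1),"t",o["time"])
E
python3 - <<'E'
from h import *
box();import cv2
cv2.imwrite("pics/w1.png",bot.camera("wrist")[:,:,::-1])
E
```

```text
time: 1.23
ee_pos: [0.2502, -0.1469, 0.2638]
tcp_rot: [180.0, -0.1, 19.2]
wrist_force: [0.1, -0.2, -0.2]
opening: -0.0003
grasp_force: 0.0
time: 2.48
ee_pos: [0.5922, -0.0331, 0.2604]
tcp_rot: [-179.9, 0.2, 18.9]
wrist_force: [0.2, 0.6, 0.6]
opening: -0.0004
grasp_force: 0.0
time: 3.85
ee_pos: [0.5899, -0.0338, 0.2632]
tcp_rot: [-180.0, 0.0, 120.2]
wrist_force: [0.1, 0.5, -0.2]
opening: 0.0004
grasp_force: 0.0
box xyz mm -88.9 0.6 263.2 rot [-180.     0.   120.2] F u,v,z 0.4 -0.3 -0.2 t 3.85
```

View pics/w1.png

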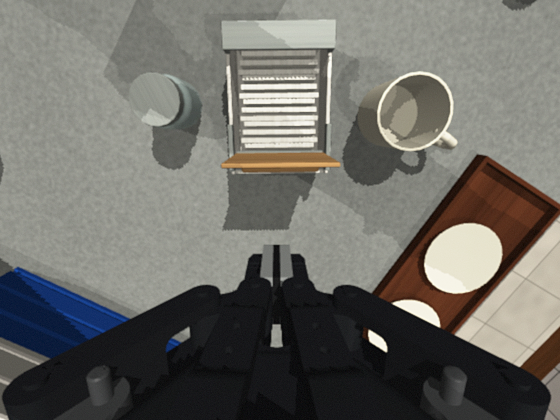

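The wrist view shows the tool aligned with the box: the flap edge is at row ~160 and the lip's inner edge at row ~48. I'll check the camera's clearance and the positions.

```bash
python3 - <<'E'
from h import *
o=bot.get_obs()
T=np.array(bot.calibration("wrist")["camera_from_world"]);C=-T[:3,:3].T@T[:3,3];a=np.radians(120.2);u=np.array([np.cos(a),np.sin(a)]);v=np.array([-u[1],u[0]])
d=C[:2]-[.5457,.0433];print("cam",d@u,d@v,C[2])
for n,uv,z in(("lip in L",(222,48),.088),("lip in R",(335,47),.088),("flap L top edge far",(229,152),.168),("flap R",(332,152),.168),("flap near bottom L",(221,166),.168),("wall L",(233,172),.07),("wall R",(327,172),.07)):
    d=ray("wrist",uv,z)[:2]-[.5457,.0433];print(n,(d@u*1e3).round(1),(d@v*1e3).round(1))
E
```

```text
cam -0.020748352736956306 -0.000211693476850852 0.4054612487053424
lip in L 50.7 52.4
lip in R 51.2 -57.2
flap L top edge far -41.8 37.5
flap R -42.0 -44.4
flap near bottom L -52.9 44.5
wall L -73.1 49.5
wall R -73.3 -58.0
```

```bash
python3 -m crank '[{"gripper":0,"travel":[0,0.5,35],"twist":[0,0,0]},{"gripper":0,"travel":[0,0.5,35],"twist":[0,0,0]},{"gripper":0,"travel":[0,0.5,35],"twist":[0,0,0]},{"gripper":0,"travel":[0,0.5,31],"twist":[0,0,0]},{"gripper":0,"travel":[0,0,0],"twist":[0,0,0]},{"gripper":0,"travel":[0,0,0],"twist":[0,0,0]}]'
python3 -c "
from h import *
box()"
```

```text
time: 4.65
ee_pos: [0.5925, -0.0318, 0.1288]
tcp_rot: [179.9, 0.0, 120.2]
wrist_force: [0.4, -0.0, -0.0]
opening: 0.0001
grasp_force: 0.0
box xyz mm -88.5 -2.6 128.8 rot [179.9   0.  120.2] F u,v,z -0.3 -0.4 -0.0 t 4.65
```

```bash
python3 -m crank '[{"gripper":0,"travel":[5.6,0,0.8],"twist":[0,0,0]},{"gripper":0,"travel":[5.6,0,0.8],"twist":[0,0,0]},{"gripper":0,"travel":[5.6,0,0.8],"twist":[0,0,0]},{"gripper":0,"travel":[5.6,0,0.8],"twist":[0,0,0]},{"gripper":0,"travel":[5.7,0,2],"twist":[0,0,0]},{"gripper":0,"travel":[5.7,0,2],"twist":[0,0,0]},{"gripper":0,"travel":[5.7,0,2],"twist":[0,0,0]},{"gripper":0,"travel":[5.7,0,2],"twist":[0,0,0]}]'
python3 - <<'E'
from h import *
box();import cv2
a=bot.camera("wrist")[:,:,::-1];b=bot.camera("scene")[180:275,265:350,::-1]
c=np.zeros((420,800,3),np.uint8);c[:,:460]=a[:,50:510];c[:380,460:]=cv2.resize(b,(340,380));cv2.imwrite("pics/w2.png",c)
E
```

```text
time: 5.65
ee_pos: [0.5691, 0.0078, 0.1159]
tcp_rot: [-180.0, -0.0, 120.3]
wrist_force: [0.3, -0.5, 1.0]
opening: 0.0002
grasp_force: 0.2
box xyz mm -42.4 -2.3 115.9 rot [-180.    -0.   120.3] F u,v,z -0.6 0.0 1.0 t 5.65
```

View pics/w2.png

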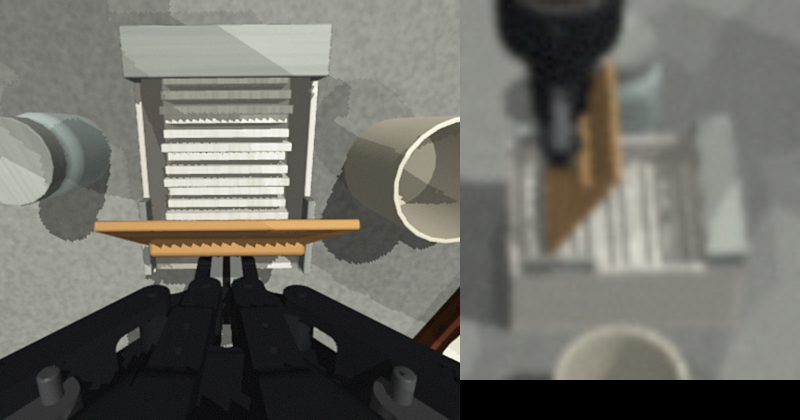

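The flap is leaning forward with the fingertip behind the rib (rib at row ~248). I'll continue down.

```bash
python3 -m crank '[{"gripper":0,"travel":[4.5,0,3.7],"twist":[0,0,0]},{"gripper":0,"travel":[4.5,0,3.7],"twist":[0,0,0]},{"gripper":0,"travel":[4.5,0,3.7],"twist":[0,0,0]},{"gripper":0,"travel":[4,0,4],"twist":[0,0,0]},{"gripper":0,"travel":[2.5,0,5],"twist":[0,0,0]},{"gripper":0,"travel":[2,0,5],"twist":[0,0,0]},{"gripper":0,"travel":[1.5,0,5],"twist":[0,0,0]},{"gripper":0,"travel":[0,0,4],"twist":[0,0,0]},{"gripper":0,"travel":[0,0,0],"twist":[0,0,0]},{"gripper":0,"travel":[0,0,0],"twist":[0,0,0]}]'
python3 - <<'E'
from h import *
box();import cv2
a=bot.camera("wrist")[:,:,::-1];b=bot.camera("scene")[180:275,265:350,::-1]
c=np.zeros((420,800,3),np.uint8);c[:,:460]=a[:,50:510];c[:380,460:]=cv2.resize(b,(340,380));cv2.imwrite("pics/w3.png",c)
E
```

```text
time: 7.0
ee_pos: [0.5575, 0.0276, 0.082]
tcp_rot: [-180.0, 0.0, 120.3]
wrist_force: [0.2, -0.2, 1.0]
opening: 0.0
grasp_force: 0.1
box xyz mm -19.5 -2.3 82.0 rot [-180.     0.   120.3] F u,v,z -0.3 -0.1 1.0 t 7.0
```

View pics/w3.png

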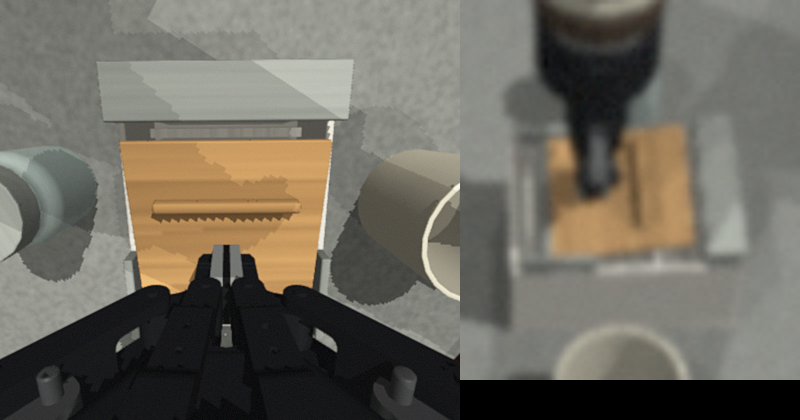

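The flap is nearly flat, its edge (row ~141) short of the lip (row ~122), and the tip is behind the rib (row ~210). Now I'll press down.

```bash
python3 -m crank '[{"gripper":0,"travel":[0,0,3],"twist":[0,0,0]},{"gripper":0,"travel":[0,0,3],"twist":[0,0,0]},{"gripper":0,"travel":[0,0,1],"twist":[0,0,0]},{"gripper":0,"travel":[0,0,0],"twist":[0,0,0]},{"gripper":0,"travel":[0,0,0],"twist":[0,0,0]}]'
python3 -c "
from h import *
box()"
```

```text
time: 7.72
ee_pos: [0.5576, 0.0279, 0.0758]
tcp_rot: [179.9, 0.0, 120.3]
wrist_force: [-1.9, 1.3, 7.2]
opening: 0.0004
grasp_force: 3.5
box xyz mm -19.3 -2.5 75.8 rot [179.9   0.  120.3] F u,v,z 2.1 1.0 7.2 t 7.725
```

```bash
python3 -m crank '[{"gripper":0,"travel":[3,0,0],"twist":[0,0,0]},{"gripper":0,"travel":[3,0,0],"twist":[0,0,0]},{"gripper":0,"travel":[3,0,0],"twist":[0,0,0]},{"gripper":0,"travel":[3,0,0],"twist":[0,0,0]},{"gripper":0,"travel":[3,0,0],"twist":[0,0,0]},{"gripper":0,"travel":[3,0,0],"twist":[0,0,0]},{"gripper":0,"travel":[0,0,0],"twist":[0,0,0]}]'
python3 - <<'E'
from h import *
box();import cv2
a=bot.camera("wrist")[:,:,::-1];cv2.imwrite("pics/w4.png",a)
E
```

```text
time: 8.6
ee_pos: [0.5486, 0.043, 0.0758]
tcp_rot: [180.0, 0.1, 120.3]
wrist_force: [-1.4, -2.8, 6.2]
opening: 0.0002
grasp_force: 3.4
box xyz mm -1.7 -2.4 75.8 rot [1.800e+02 1.000e-01 1.203e+02] F u,v,z -1.7 2.6 6.2 t 8.6
```

View pics/w4.png

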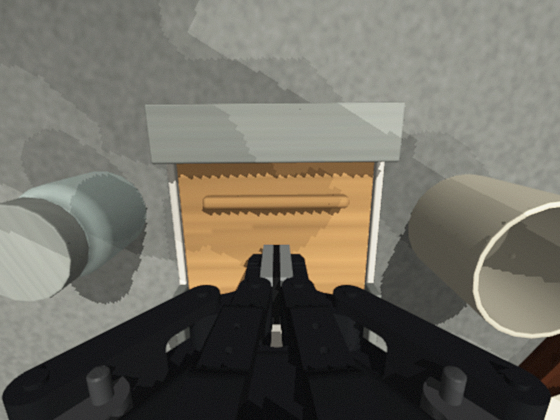

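The friction has carried the flap along: its edge is now beneath the lip (row ~163) with the rib at row ~203. I'll push on.

```bash
python3 -m crank '[{"gripper":0,"travel":[3,0,0],"twist":[0,0,0]},{"gripper":0,"travel":[3,0,0],"twist":[0,0,0]},{"gripper":0,"travel":[3,0,0],"twist":[0,0,0]},{"gripper":0,"travel":[3,0,0],"twist":[0,0,0]},{"gripper":0,"travel":[0,0,0],"twist":[0,0,0]}]'
python3 - <<'E'
from h import *
box();import cv2
a=bot.camera("wrist")[:,:,::-1];cv2.imwrite("pics/w5.png",a)
E
```

```text
time: 9.28
ee_pos: [0.5429, 0.0534, 0.0757]
tcp_rot: [179.9, 0.1, 120.3]
wrist_force: [0.9, -2.8, 5.7]
opening: -0.0001
grasp_force: 2.9
box xyz mm 10.1 -2.7 75.7 rot [1.799e+02 1.000e-01 1.203e+02] F u,v,z -2.9 0.6 5.7 t 9.275
```

View pics/w5.png

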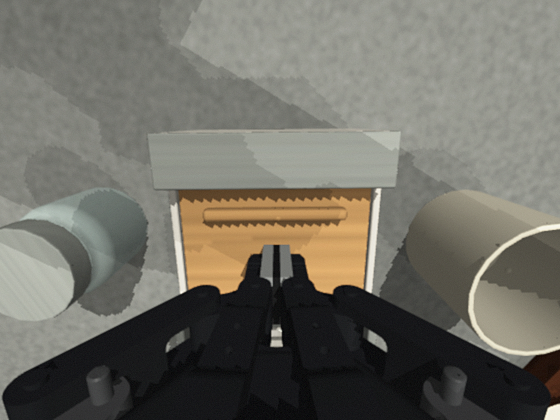

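The rib is at row ~215 and the lip's inner edge at row ~188.

```bash
cat >>h.py <<'E'
def wp(v,z):
    a=np.radians(120.2);d=ray("wrist",(276,v),z)[:2]-[.5457,.0433];return round(float(d@[np.cos(a),np.sin(a)])*1e3,1)
E
python3 - <<'E'
from h import *
print("lip",wp(188,.088),"rib far",wp(209,.084),"rib near",wp(222,.084))
E
```

```text
lip 50.6 rib far 39.6 rib near 33.1
```

The rib centre is at box x≈36, so the slide is ≈0.026, fully forward, and the box hasn't moved. I'll lift straight up.

```bash
python3 -m crank '[{"gripper":0,"travel":[0,0,-3],"twist":[0,0,0]},{"gripper":0,"travel":[0,0,-5],"twist":[0,0,0]},{"gripper":0,"travel":[0,0,-15],"twist":[0,0,0]},{"gripper":0,"travel":[0,0,-30],"twist":[0,0,0]},{"gripper":0,"travel":[0,0,-40],"twist":[0,0,0]},{"gripper":0,"travel":[0,0,-40],"twist":[0,0,0]},{"gripper":0,"travel":[-20,0,0],"twist":[0,0,0]},{"gripper":0,"travel":[-20,0,0],"twist":[0,0,0]},{"gripper":0,"travel":[-20,0,0],"twist":[0,0,0]},{"gripper":0,"travel":[-20,0,0],"twist":[0,0,0]},{"gripper":0,"travel":[0,0,0],"twist":[0,0,0]},{"gripper":0,"travel":[0,0,0],"twist":[0,0,0]}]'
python3 - <<'E'
from h import *
box();import cv2
a=bot.camera("wrist")[:,:,::-1];cv2.imwrite("pics/w6.png",a)
E
```

```text
time: 10.82
ee_pos: [0.5825, -0.0155, 0.2076]
tcp_rot: [-180.0, -0.0, 120.3]
wrist_force: [0.2, -0.2, 0.8]
opening: 0.0002
grasp_force: 0.0
box xyz mm -69.4 -2.2 207.6 rot [-180.    -0.   120.3] F u,v,z -0.3 -0.0 0.8 t 10.825
```

View pics/w6.png

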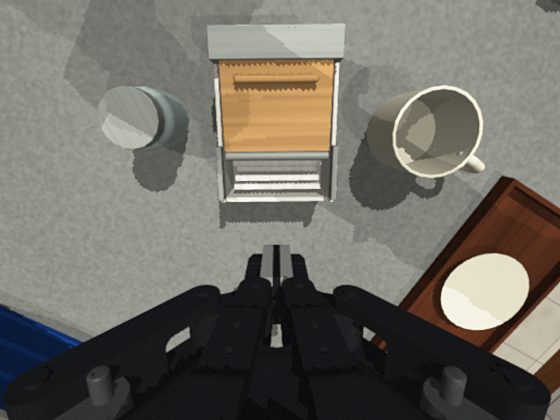

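The flap is shut with its edge under the lip (row 60), the hinge end is at row ~155, and the mug and jar are in place. I'll check the hinge position and hand in.

```bash
python3 - <<'E'
from h import *
h=wp(155,.076);print("hinge",h,"lip",wp(60,.088),"rib",wp(80,.088))
if h>-40: print(bot.job_done())
E
```

```text
hinge -28.2 lip 49.0 rib 34.0
the job is handed in; nothing more can be done
None
```

The tea-bag box is shut and handed in, though no verdict came back: the flap lies flat, slid fully forward (about 26 mm) under the lip, and stayed shut once I let go. The box, mug and jar look unmoved.

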